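# Level the kitchen shelf with its press-and-turn foot

### The job

Lay the blue spirit level, vial up, along the middle of the low bamboo shelf and let go of it. Then grip the orange bar of the levelling knob at the shelf's end, press the knob all the way down, and turn it until the bubble rests centred between the two black lines. Finish while still holding the knob pressed down with the bubble centred, and leave the bowl, the mango and the jar where they are.

Things in the scene. Friction and masses are not known exactly. Their poses are not given: they have to be found in the camera images.
- level_mid (a point): Centre (half-way up) of the spirit level: a blue bar 200 x 28 x 36 mm, about 0.26 kg, a yellow-green vial let into the middle of its top. x runs along the bar, z up; the underside is 18 mm below this point. It starts lying on the worktop left of the shelf, vial up; grip it across its 28 mm width, from above.
- bubble (a joint): Position of the pale 16 mm bubble in the vial, m: 0 = centred, positive = towards the level's own +x end, at most 0.032 either way. It floats to the higher end, about 0.5 m per rad of slope (8.7 mm per degree), and takes 1.5 s to rest. Centred between the two black lines it has 5 mm to spare on each side.
- deck_mid (a point): Middle of the top face of the bamboo deck, 70 to 75 mm up; deck 180 mm (x) by 320 mm (y), 18 mm thick. y runs along its long side, away from the knob; z is its normal. It pivots on two fixed feet at its +y end; its -y end hangs on the levelling screw. The shelf does not slide. With the knob pressed, the knob end starts 1 to 2.7 degrees too low.
- knob: Levelling knob, 190 mm from the deck's middle along the deck's -y, axis upright. Origin: centre of the underside of its black skirt (64 mm across, 8 mm thick), 95 mm up when not pressed. On the skirt an orange grip bar, 56 mm long along this x, 16 mm wide along y, from 8 to 34 mm above the origin. Stiff to turn (0.15 N m), stays where left, does not rise or sink as it turns.
- knob_grip (a point): Where to grip the orange bar: on the knob's axis, 28 mm above its origin, 6 mm below the bar's top, 20 mm above the skirt; axes as knob. Turning clockwise seen from above raises the shelf's knob end, 0.03 rad of slope per rad: the bubble moves 15 mm per rad towards the knob. From the start it needs about 0.6 to 1.6 rad clockwise.
- frame (a joint): How far the shelf's sprung frame, which carries the knob, is pressed down about the fixed feet, rad: 0 = up, 0.020 = fully down on a solid stop (7 mm down at the knob, 350 mm from the feet). About 10 N on the knob press it fully down; it springs up when let go. Pressing tips the deck with it (0.02 rad, 10 mm of bubble), so the bubble reads true only while the knob is pressed fully down.
- level: The spirit level itself, as level_mid; origin at the centre of its underside.
- bowl: Bystander: glass bowl of mango strips with a wooden spoon, 150 mm across and 70 mm high (spoon to 130 mm), beyond the shelf. Origin: centre of its underside.
- mango: Bystander: half a yellow mango, 82 mm across and 45 mm high, cut face down on a chopping board 18 mm thick. Origin: centre of its underside.
- jar: Bystander: amber jar, 64 mm across and 100 mm high. Origin: centre of its underside.

How it is judged:
On the way:
1. the spirit level lies flat along the middle of the shelf, let go (z of level_mid in the frame of deck_mid between 0.013 and 0.023 m and x of level_mid in the frame of deck_mid between -0.05 and 0.05 m and y of level_mid in the frame of deck_mid between -0.05 and 0.05 m and angle between the x axis of level_mid and the y axis of deck_mid, either way round below 0.2 rad and angle between the z axis of level_mid and the z axis of deck_mid, either way round below 0.1 rad and contact force between the fingers and level below 0.1 N), for 0.3 s.
At the end, for the whole second after the job is handed in: Level flat on the deck, clear of the fingers, centre within 50 mm of the deck's middle each way, along its long side within 0.2 rad; fingers on the knob with over 3 N, keeping it pressed (frame over 0.016 of its 0.020 rad); bubble within 5 mm of centre (between the lines) (all of step 1 and value of joint frame above 0.016 rad and contact force between the fingers and knob above 3 N and value of joint bubble between -0.005 and 0.005 m); the arm keeps its last pose, push and grip.
It fails at once if the bowl is moved more than 30 mm (distance of bowl from where it was at the start of the episode above 0.03 m).
It fails at once if the mango is moved more than 30 mm (distance of mango from where it was at the start of the episode above 0.03 m).
It fails at once if the jar is moved more than 30 mm (distance of jar from where it was at the start of the episode above 0.03 m).
It also fails if it takes over 61 s, if anything falls off the work surface, if the arm or the gripper's body presses on something with over 40 N, if the wrist force passes 120 N, or if a joint passes its speed limit or range.

### The arm

A 7-joint arm with a two-finger parallel gripper is mounted at the origin on the work surface. World frame = base frame: x ahead of the robot, y to its left, z up, the work surface at z = 0. Lengths are in m, angles in rad, forces in N, time in s.
With the tool pointing down it reaches from about 0.35 to 0.9 m from the base axis. Payload 8.1 kg.
Tool frame: the origin (TCP) lies at the very end of the fingers, on their centre line; the grasp point (between the pads) lies 19 mm behind it (grasp_offset is the distance from the TCP to the grasp point, in m); z points along the fingers, y is the line along which they close (so a half turn about z gives the same grasp; the last joint's range is limited). The gripper opens to 92 mm and grips with 3 to 60 N. Pads are 19 mm wide; open, the fingers measure 130 mm over their backs; the gripper's body (75 mm by 190 mm) begins 47 mm behind the grasp point.
Start: joints at [-0.103, 0.434, 0.025, 1.573, -0.012, 1.134, -0.075], TCP at [0.625, -0, 0.227] pointing down, gripper open.
Joint ranges: [-2.62, 2.62], [-0.44, 2.09], [-1.27, 1.32], [0.08, 2.57], [-1.32, 4.46], [0.12, 2], [-2.74, 2.74]. Speed limits (rad/s): [2.22, 2.22, 3.01, 3.01, 3.14, 3.14, 3.14].

### API

Orientations are given as a rotation vector (axis times angle).
In Python, from cell import observe, get_image, camera_params, sign_off, silhouettes, grasp_offset gives the robot as it stands. The module is installed in compiled form; this text tells all that it offers.
- The arm moves only by the tool jog_arm, never from a script. Its argument "motion" is a list that holds one entry, the list of rows, each a list of 7 numbers: the shift along the tool's x, y, z in m, then the turn, a rotation vector about the tool's x, y, z in rad, then the closure, from -1 (fully open) to 1 (shut), so that 0 is half open. In form: [[[dx, dy, dz, wx, wy, wz, hand], ...]]. A call has 1 to 10 rows; each row is the pose to reach, as a shift and turn from the pose commanded when the call began, along the tool's axes at that moment; what a row does not reach only later rows make up. A row lasts 1/12 s, in which the tool goes at most 41.7 mm and 7.16 degrees, less where a joint would pass 70% of its speed; a pose out of reach is approached as far as the arm can. A call with a gripper value outside its range is refused whole. The fingers move at their own pace and stop on an object; "force" is the grip in N (left out, the last holds). Time passes only in rows, so rows that repeat a pose let the fingers close. It gives the time, the measured TCP pose, the force, the opening and the grip force at its end, in the units of the state.
- observe(): the state, without advancing time (a new reading comes with each control period).
- get_image(name): name is "scene" or "side" or "wrist"; returns the picture (384x512x3 uint8, red, green, blue); there is no depth.
- camera_params(name): a dict with "vertical_fov" (degrees; the focal length in pixels is half the picture's height over the tangent of half this angle, whatever the lens; pixels are square), "cx", "cy" (the principal point, pixels), "T" (4x4, takes a point from camera to world coordinates). Camera axes: x right, y down, z forward; pixel columns grow to the right and rows downward; lengths in m; the calibration is good to about 2 mm. The wrist camera is an equidistant fisheye: a pixel r from the principal point sees the ray r / f radians off the axis. A picture is of the moment at which its call begins: read the wrist's pose just before it. camera_params takes no time and is no camera call; for the wrist camera it gives the pose at the moment of the call.
- sign_off(): hands the job in; it is judged then, once.
Trained networks look in the newest picture that a camera, given by its name, has taken for a name from the list of things; names that differ only in an ending like _2 or _b are one class to them, and where a whole thing is asked for, a point or a joint stands for the part that bears it (a point fixed in the world has none). Each returns a list of dicts, best first, with "p" (0 to 1); they miss things now and then, are a little off and sometimes report something else, mostly with a low value. They report only what shows in the picture. A call takes as long as a camera call.
- silhouettes(query, camera): "mask" (384x512 bool, what is visible of it) and "pixel" ([column, row] in pixels, amid what is visible of it).
The state is a dict: "clock": time; "joints": joint angles; "dq": joint speeds; "joint_efforts": joint torques, N m; "position": TCP position; "ee_rot": TCP orientation; "force": force on the tool from outside, world axes, zero at the start; "ft_torque": the same for the moment, N m; "width": opening from 0.0 (shut) to 1.0 (fully open); "gripper_force": force on a finger pad.
Only numpy, scipy, OpenCV 4.12 (cv2) and the standard library are available. Lean on these libraries where they do the work, as an engineer would, in place of code of your own. Each camera call takes 0.05 s, during which the arm holds its last target. There are 200 camera calls.

## Working session

There is one attempt and no reset: what is moved stays moved. The work goes in short steps, Python scripts to look and compute and a tool call to move; the robot and the scene stay as the last step left them, time stands still between calls to the robot, and variables do not carry over. Pictures are saved under pics/ and viewed, at most 10 in all, crops included, and the job is handed in when it is done.

Besides the shell and the picture viewer there is one more tool, called after "Call:" as name(argument=value, ...) on one line, values as JSON. jog_arm: Moves the arm, as the interface text tells. Its arguments: {"type":"object","properties":{"motion":{"type":"array"},"force":{"type":"number"}},"required":["motion"]}

```bash
mkdir -p pics; cat > h.py <<'E'
import numpy as np,cv2
from cell import *
from scipy.spatial.transform import Rotation as R
def ray(cam,px,P=None):
    P=P or camera_params(cam);f=192/np.tan(np.radians(P["vertical_fov"])/2)
    d=np.array([px[0]-P["cx"],px[1]-P["cy"]])/f
    if cam=="wrist":
        r=np.hypot(*d);v=np.r_[d/r*np.sin(r) if r else d,np.cos(r)]
    else: v=np.r_[d,1]
    T=np.array(P["T"]);return T[:3,3],T[:3,:3]@v
def atz(cam,px,z,P=None):
    o,v=ray(cam,px,P);return o+v*(z-o[2])/v[2]
def outline(cam,mask,z,P=None):
    c=max(cv2.findContours(mask.astype(np.uint8),0,1)[0],key=cv2.contourArea)[:,0]
    return np.array([atz(cam,p,z,P)[:2] for p in c])
def rect(cam,mask,z,P=None):
    return cv2.minAreaRect((outline(cam,mask,z,P)*1000).astype(np.float32))
def save(im,n,crop=None,s=1):
    if crop: im=im[crop[1]:crop[3],crop[0]:crop[2]]
    cv2.imwrite("pics/"+n,cv2.resize(im[:,:,::-1],None,fx=s,fy=s))
E
python3 - <<'E'
from h import *
s=observe();print(s["clock"],s["position"],s["ee_rot"],s["width"],grasp_offset)
ims=[]
for c in("scene","side","wrist"):
    P=camera_params(c);im=get_image(c);ims.append(im)
    print(c,P["vertical_fov"],np.round(P["T"],3).tolist())
    for q,z in(("level",.036),("deck_mid",.072),("knob",.12),("bowl",.03),("mango",.03),("jar",.05)):
        for r in silhouettes(q,c)[:1]:
            print(q,round(r["p"],2),np.round(r["pixel"]),r["mask"].sum(),np.round(atz(c,r["pixel"],z,P),3),np.round(rect(c,r["mask"],z,P)[1]),rect(c,r["mask"],z,P)[2])
ims.append(ims[0]*0)
o=np.vstack([np.hstack(ims[:2]),np.hstack(ims[2:])])
save(cv2.resize(o,(800,600),interpolation=cv2.INTER_AREA),"a.png")
E
```

```text
0.0 [ 6.24513862e-01 -7.02448134e-05  2.25976855e-01] [-2.22088543e+00 -2.22064331e+00  1.84127711e-03] 0.9995721454837647 0.0188
scene 49.63097156354059 [[-0.553, 0.638, -0.535, 1.137], [0.833, 0.427, -0.351, 0.389], [0.005, -0.64, -0.768, 0.856], [0.0, 0.0, 0.0, 1.0]]
level 0.8 [369. 225.] 966 [0.495 0.299 0.036] [ 36. 220.] 80.38746643066406
deck_mid 0.94 [250. 157.] 4674 [ 0.495 -0.049  0.072] [193. 371.] 2.0537543296813965
knob 0.74 [180. 118.] 315 [ 0.514 -0.263  0.12 ] [81. 60.] 9.544888496398926
bowl 0.56 [222. 264.] 3496 [0.776 0.065 0.03 ] [204. 156.] 26.234668731689453
mango 0.68 [112. 182.] 661 [ 0.74  -0.322  0.03 ] [92. 80.] 72.64010620117188
jar 0.77 [290. 291.] 1144 [0.758 0.23  0.05 ] [105.  63.] 19.312589645385742
side 46.38823192407206 [[0.957, -0.235, 0.169, 0.442], [-0.289, -0.743, 0.604, -0.587], [-0.016, -0.627, -0.779, 0.863], [0.0, 0.0, 0.0, 1.0]]
level 0.7 [370. 319.] 1365 [ 0.739 -0.323  0.036] [80. 79.] 72.77252197265625
deck_mid 0.88 [213. 252.] 12069 [ 0.487 -0.113  0.072] [186. 326.] 1.5132497549057007
knob 0.76 [241. 318.] 1023 [ 0.499 -0.284  0.12 ] [62. 60.] 72.91533660888672
bowl 0.82 [314. 159.] 2711 [0.793 0.097 0.03 ] [297. 154.] 39.44196319580078
mango 0.87 [366. 320.] 1347 [ 0.734 -0.322  0.03 ] [80. 80.] 72.77239990234375
jar 0.8 [282. 132.] 174 [0.74  0.193 0.05 ] [55. 16.] 70.91393280029297
wrist 65.70646984690485 [[1.0, -0.001, -0.001, 0.625], [-0.001, -0.954, -0.299, 0.081], [-0.001, 0.299, -0.954, 0.385], [0.0, 0.0, 0.0, 1.0]]
deck_mid 0.86 [164. 187.] 21243 [ 0.521 -0.011  0.072] [187. 191.] 1.0451531410217285
bowl 0.73 [390. 117.] 12051 [0.796 0.069 0.03 ] [299. 166.] 23.052709579467773
jar 0.66 [370.  10.] 1102 [0.759 0.199 0.05 ] [85. 30.] 9.785423278808594
```

View pics/a.png

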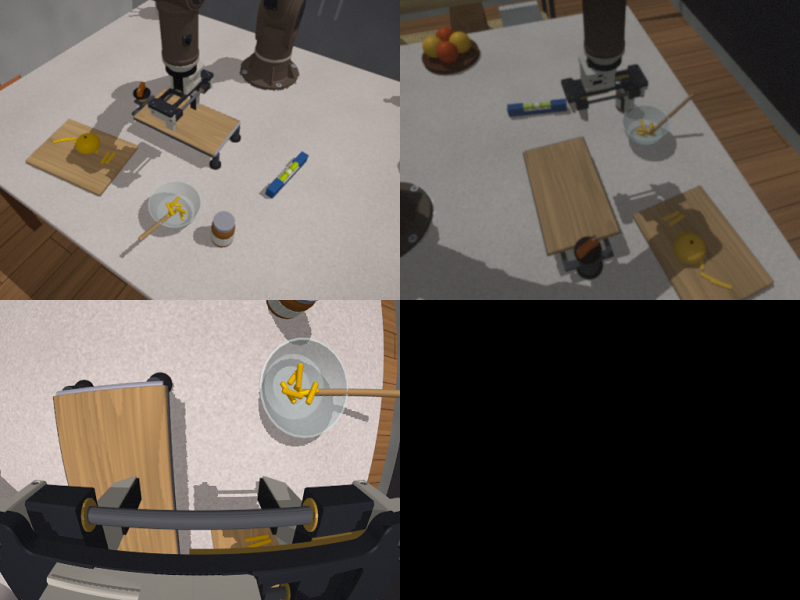

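The picture shows the level left of the shelf (about yaw -10°), the knob at the shelf's -y end, and the bystanders clear of the path. I'll hover over the level.

Call:
jog_arm(motion=[[[0.28,-0.13,-0.02,0,0,-1.2,-1],[0.28,-0.13,-0.02,0,0,-1.2,-1],[0.28,-0.13,-0.02,0,0,-1.2,-1],[0.28,-0.13,-0.02,0,0,-1.2,-1],[0.28,-0.13,-0.02,0,0,-1.2,-1],[0.28,-0.13,-0.02,0,0,-1.2,-1],[0.28,-0.13,-0.02,0,0,-1.2,-1],[0.28,-0.13,-0.02,0,0,-1.2,-1],[0.28,-0.13,-0.02,0,0,-1.2,-1],[0.28,-0.13,-0.02,0,0,-1.2,-1]]])

```text
clock: 1.88
position: [0.494, 0.282, 0.247]
ee_rot: [0.563, 3.091, 0.001]
force: [-0.2, -1.0, -0.2]
width: 1.003
gripper_force: 0.0
```

```bash
python3 - <<'E'
from h import *
s=observe();print(s["clock"],s["position"],R.from_rotvec(s["ee_rot"]).as_matrix().round(3).tolist())
ims=[]
for c in("scene","side","wrist"):
    P=camera_params(c);im=get_image(c);ims.append(im)
    for q,z in(("level",.036),("level",.018),("deck_mid",.072),("knob",.129),("knob",.1)):
        for r in silhouettes(q,c)[:1]:
            print(c,q,z,round(r["p"],2),np.round(r["pixel"]),r["mask"].sum(),[np.round(v,1) for v in rect(c,r["mask"],z,P)])
save(ims[2],"b.png")
k=cv2.resize(ims[1][260:384,170:320],None,fx=4,fy=4);cv2.imwrite("pics/c.png",k[:,:,::-1])
E
```

```text
1.8833 [0.49400066 0.28202382 0.2470109 ] [[-0.936, 0.352, 0.0], [0.352, 0.936, 0.001], [-0.0, 0.001, -1.0]]
scene level 0.036 0.87 [367. 225.] 997 [array([487.4, 292. ]), array([ 37.5, 222.1]), np.float64(80.2)]
scene level 0.018 0.87 [367. 225.] 997 [array([473.1, 289.8]), array([ 38.3, 227. ]), np.float64(80.2)]
scene deck_mid 0.072 0.69 [239. 152.] 6086 [array([ 501.4, -111.5]), array([191.2, 366.9]), np.float64(1.5)]
scene knob 0.129 0.81 [182. 118.] 344 [array([ 514.3, -255. ]), array([87. , 61.4]), np.float64(9.6)]
scene knob 0.1 0.81 [182. 118.] 344 [array([ 489.5, -280.7]), array([90.4, 63.9]), np.float64(9.6)]
side level 0.036 0.89 [175. 139.] 1213 [array([474.3, 271.6]), array([ 66.3, 198.1]), np.float64(81.6)]
side level 0.018 0.89 [175. 139.] 1213 [array([475. , 290.3]), array([ 67.7, 202.4]), np.float64(81.6)]
side deck_mid 0.072 0.59 [214. 251.] 12149 [array([493.8, -90.5]), array([186.5, 325.9]), np.float64(1.3)]
side knob 0.129 0.93 [241. 319.] 988 [array([ 497. , -288.8]), array([61.2, 56.4]), np.float64(75.6)]
side knob 0.1 0.93 [241. 319.] 988 [array([ 499.2, -277.1]), array([63.6, 58.7]), np.float64(75.6)]
wrist level 0.036 0.6 [257. 144.] 3306 [array([474.9, 291.3]), array([ 28.7, 198.5]), np.float64(80.4)]
wrist level 0.018 0.6 [257. 144.] 3306 [array([477.6, 290.4]), array([ 30.1, 208.2]), np.float64(80.4)]
wrist deck_mid 0.072 0.68 [ 60. 217.] 5307 [array([431.5, -48.9]), array([264.7, 108.4]), np.float64(79.5)]
```

View pics/b.png

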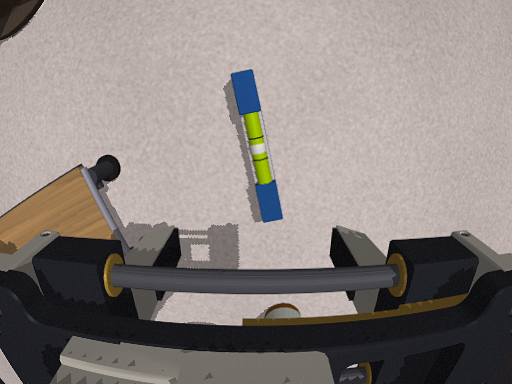

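View pics/c.png

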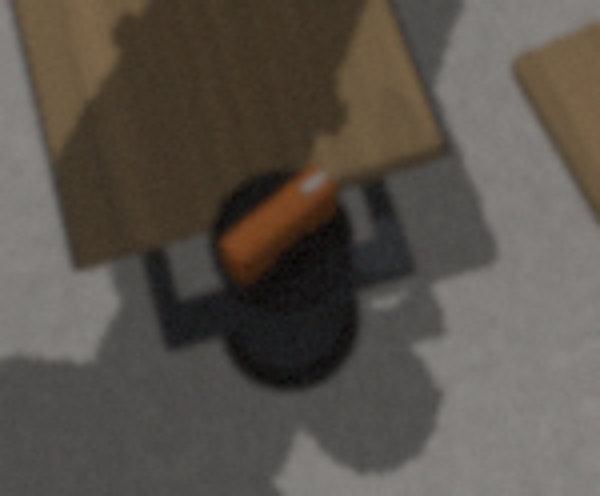

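Level: 28.7×198.5 mm in the wrist view (matches the given size), centre (0.475, 0.291), yaw -9.6°. Deck middle is about (0.494, -0.09); the knob, with its bar oblique, is near (0.498, -0.28). Descending to the level.

Call:
jog_arm(motion=[[[0.021,0.002,0.04,0,0,-0.19,-1],[0.021,0.002,0.08,0,0,-0.19,-1],[0.021,0.002,0.12,0,0,-0.19,-1],[0.021,0.002,0.16,0,0,-0.19,-1],[0.021,0.002,0.195,0,0,-0.19,-1],[0.021,0.002,0.22,0,0,-0.19,-1],[0.021,0.002,0.238,0,0,-0.19,-1],[0.021,0.002,0.238,0,0,-0.19,-1],[0.021,0.002,0.238,0,0,-0.19,0.3],[0.021,0.002,0.238,0,0,-0.19,1]]], force=25)

```text
clock: 3.62
position: [0.4769, 0.2901, 0.0099]
ee_rot: [0.284, 3.128, 0.002]
force: [0.1, 0.4, 0.3]
width: 0.903
gripper_force: 0.0
```

Call:
jog_arm(motion=[[[0,0,0,0,0,0,1],[0,0,0,0,0,0,1],[0,0,0,0,0,0,1],[0,0,0,0,0,0,1],[0,0,0,0,0,0,1],[0,0,0,0,0,0,1]]])

```text
clock: 4.12
position: [0.4763, 0.2895, 0.009]
ee_rot: [0.284, 3.128, 0.0]
force: [0.7, -0.0, -0.2]
width: 0.469
gripper_force: 0.0
```

Call:
jog_arm(motion=[[[0,0,0,0,0,0,1],[0,0,0,0,0,0,1],[0,0,0,0,0,0,1],[0,0,0,0,0,0,1],[0,0,0,0,0,0,1],[0,0,0,0,0,0,1]]])

```text
clock: 4.62
position: [0.4763, 0.2897, 0.0088]
ee_rot: [0.284, 3.129, 0.001]
force: [-0.1, 1.8, 0.0]
width: 0.306
gripper_force: 24.9
```

Call:
jog_arm(motion=[[[0,0,-0.03,0,0,0,1],[0,0,-0.07,0,0,0,1],[0,0,-0.11,0,0,0,1],[-0.01,-0.03,-0.14,0,0,0.12,1],[-0.02,-0.06,-0.14,0,0,0.24,1],[-0.03,-0.09,-0.14,0,0,0.36,1],[-0.035,-0.125,-0.14,0,0,0.48,1],[-0.04,-0.16,-0.14,0,0,0.6,1],[-0.045,-0.195,-0.14,0,0,0.72,1],[-0.05,-0.23,-0.14,0,0,0.84,1]]])

```text
clock: 5.45
position: [0.483, 0.0523, 0.1485]
ee_rot: [-1.543, -2.736, 0.001]
force: [1.2, 0.6, -2.8]
width: 0.304
gripper_force: 24.9
```

```bash
python3 - <<'E'
from h import *
s=observe();M=R.from_rotvec(s["ee_rot"]).as_matrix();p=s["position"]
print(s["clock"],p,s["width"])
print(M.T@(np.array([.494,-.075,p[2]])-p), "turn",np.arctan2(M[1,0],M[0,0])-np.radians(91.3))
E
```

```text
5.45 [0.4830319  0.05229135 0.14849758] 0.30423848131783776
[-1.14596617e-01 -5.64889463e-02  3.10786894e-05] turn 0.5212452797962137
```

Call:
jog_arm(motion=[[[-0.025,-0.012,0,0,0,0.12,1],[-0.05,-0.025,0,0,0,0.24,1],[-0.075,-0.037,0,0,0,0.36,1],[-0.1,-0.05,0.0,0,0,0.48,1],[-0.115,-0.056,0.02,0,0,0.52,1],[-0.115,-0.056,0.04,0,0,0.52,1],[-0.115,-0.056,0.055,0,0,0.52,1],[-0.115,-0.056,0.06,0,0,0.52,1],[-0.115,-0.056,0.06,0,0,0.52,1]]])

```text
clock: 6.2
position: [0.4949, -0.073, 0.0874]
ee_rot: [-2.186, -2.253, 0.004]
force: [1.0, -0.3, -1.9]
width: 0.305
gripper_force: 24.9
```

Call:
jog_arm(motion=[[[0,0,0.002,0,0,0,1],[0,0,0.004,0,0,0,1],[0,0,0.004,0,0,0,1]]])

```text
clock: 6.45
position: [0.4968, -0.0729, 0.0852]
ee_rot: [2.187, 2.254, 0.001]
force: [-0.7, 0.6, -2.0]
width: 0.303
gripper_force: 24.9
```

Call:
jog_arm(motion=[[[0,0,0.002,0,0,0,1],[0,0,0.004,0,0,0,1],[0,0,0.004,0,0,0,1]]])

```text
clock: 6.7
position: [0.4967, -0.0734, 0.0812]
ee_rot: [2.187, 2.254, 0.001]
force: [-0.7, -1.6, 5.3]
width: 0.301
gripper_force: 25.0
```

Contact (5 N up). Release and rise.

Call:
jog_arm(motion=[[[0,0,0,0,0,0,0.0],[0,0,0,0,0,0,0.0],[0,0,0,0,0,0,0.0],[0,0,0,0,0,0,0.0],[0,0,-0.02,0,0,0,0],[0,0,-0.05,0,0,0,-0.2],[0,0,-0.09,0,0,0,-0.2],[-0.03,0,-0.12,0,0,0,-0.2],[-0.06,0,-0.14,0,0,0,-0.2],[-0.09,0,-0.15,0,0,0,-0.2]]])

```text
clock: 7.53
position: [0.5004, -0.1641, 0.2343]
ee_rot: [2.183, 2.253, 0.004]
force: [0.2, -0.4, -1.2]
width: 0.598
gripper_force: 0.0
```

Call:
jog_arm(motion=[[[-0.03,0,0,0,0,0,-0.2],[-0.05,0,0,0,0,0,-0.2],[-0.05,0,0,0,0,0,-0.2]]])

```text
clock: 7.78
position: [0.4997, -0.2184, 0.231]
ee_rot: [2.194, 2.246, -0.003]
force: [0.4, -0.1, -0.8]
width: 0.598
gripper_force: 0.0
```

```bash
python3 - <<'E'
from h import *
s=observe();print(s["clock"],s["position"],R.from_rotvec(s["ee_rot"]).as_matrix().round(3).tolist(),s["width"])
ims=[]
for c in("scene","side","wrist"):
    P=camera_params(c);im=get_image(c);ims.append(im)
    for q,z in(("level",.108),("deck_mid",.072),("knob",.129),("knob",.1)):
        for r in silhouettes(q,c)[:1]:
            print(c,q,z,round(r["p"],2),np.round(r["pixel"]),r["mask"].sum(),[np.round(v,1) for v in rect(c,r["mask"],z,P)])
    hsv=cv2.cvtColor(im,cv2.COLOR_RGB2HSV);m=(hsv[...,0]<15)&(hsv[...,1]>150)&(hsv[...,2]>70)
    for i,st in enumerate(cv2.connectedComponentsWithStats(m.astype(np.uint8))[2]):
        if i and st[4]>60:
            mm=cv2.connectedComponentsWithStats(m.astype(np.uint8))[1]==i
            print(" orange",st,[np.round(v,1) for v in rect(c,mm,.129,P)])
o=np.vstack([np.hstack(ims[:2]),np.hstack([ims[2],ims[0]*0])])
save(cv2.resize(o,(800,600),interpolation=cv2.INTER_AREA),"d.png")
E
```

```text
7.7833 [ 0.49971344 -0.21841431  0.23100023] [[-0.024, 1.0, 0.0], [1.0, 0.024, -0.003], [-0.003, 0.0, -1.0]] 0.5982143615279187
scene level 0.108 0.71 [244. 153.] 1135 [array([511.3, -66. ]), array([ 58.2, 212.9]), np.float64(3.4)]
scene deck_mid 0.072 0.6 [237. 155.] 5075 [array([ 502.2, -111.3]), array([194.6, 367.4]), np.float64(1.9)]
scene knob 0.129 0.66 [180. 118.] 342 [array([ 520.1, -262.5]), array([85.9, 61.3]), np.float64(64.7)]
scene knob 0.1 0.66 [180. 118.] 342 [array([ 495.5, -288.5]), array([89.3, 63.7]), np.float64(64.7)]
 orange [  0  97  26  18 104] [array([ 738.8, -674.8]), array([20.2, 83.5]), np.float64(84.3)]
 orange [175 105  11  19 100] [array([ 509.9, -266.8]), array([76.6, 24.7]), np.float64(26.0)]
side level 0.108 0.78 [221. 256.] 528 [array([ 499. , -154.4]), array([30., 71.]), np.float64(1.5)]
side deck_mid 0.072 0.75 [223. 281.] 6191 [array([ 495.8, -174.3]), array([183.8, 157.5]), np.float64(1.5)]
 orange [ 46  43  28  37 662] [array([213.4, 575.7]), array([ 69.4, 189.2]), np.float64(14.0)]
 orange [226 306  28  24 306] [array([ 497.3, -281.5]), array([56.1, 20.5]), np.float64(25.5)]
wrist level 0.108 0.98 [257.  74.] 4085 [array([ 497.7, -101.4]), array([ 27.8, 140.3]), np.float64(2.0)]
wrist deck_mid 0.072 0.62 [239. 107.] 30173 [array([ 495.2, -137.4]), array([183., 249.]), np.float64(1.5)]
wrist knob 0.129 0.71 [248. 244.] 2657 [array([ 497.6, -262.3]), array([57.2, 59.9]), np.float64(3.7)]
wrist knob 0.1 0.71 [248. 244.] 2657 [array([ 497.5, -276.9]), array([63.6, 66.6]), np.float64(3.7)]
 orange [224 229  55  38 748] [array([ 497.1, -270.9]), array([57.2, 25.5]), np.float64(24.1)]
```

View pics/d.png

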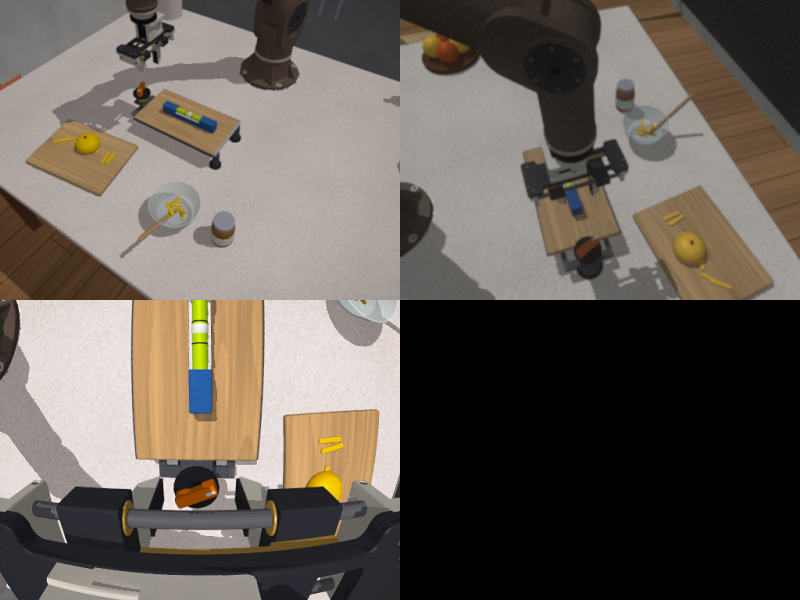

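The level lies flat along the deck's middle, blue end clear of the knob. Three views give the bar's yaw as about 25°, with the axis near (0.4975, -0.279). I'll turn the fingers across it.

Call:
jog_arm(motion=[[[-0.03,-0.002,0,0,0,-0.12,-0.2],[-0.061,-0.003,0,0,0,-0.24,-0.2],[-0.061,-0.003,0,0,0,-0.36,-0.2],[-0.061,-0.003,0,0,0,-0.48,-0.2],[-0.061,-0.003,0,0,0,-0.6,-0.2],[-0.061,-0.003,0,0,0,-0.72,-0.2],[-0.061,-0.003,0,0,0,-0.84,-0.2],[-0.061,-0.003,0,0,0,-0.96,-0.2],[-0.061,-0.003,0,0,0,-1.08,-0.2],[-0.061,-0.003,0,0,0,-1.2,-0.2]]])

```text
clock: 9.37
position: [0.4993, -0.2741, 0.2307]
ee_rot: [0.524, 3.098, 0.0]
force: [-0.3, -0.4, 1.1]
width: 0.601
gripper_force: 0.0
```

Call:
jog_arm(motion=[[[0,0,0.01,0,0,-0.12,-0.2],[0,0,0.02,0,0,-0.24,-0.2],[0,0,0.03,0,0,-0.36,-0.2],[0,0,0.04,0,0,-0.48,-0.2],[0,0,0.05,0,0,-0.6,-0.2],[0,0,0.06,0,0,-0.72,-0.2],[0,0,0.06,0,0,-0.78,-0.2],[0,0,0.06,0,0,-0.78,-0.2],[0,0,0.06,0,0,-0.78,-0.2]]])

```text
clock: 10.12
position: [0.4994, -0.2743, 0.1708]
ee_rot: [-0.68, 3.067, 0.0]
force: [0.7, 0.3, 0.8]
width: 0.6
gripper_force: 0.0
```

```bash
python3 - <<'E'
from h import *
s=observe();M=R.from_rotvec(s["ee_rot"]).as_matrix();print(s["clock"],s["position"],M.round(3).tolist(),s["joints"])
for c in("side","wrist"):
    P=camera_params(c);im=get_image(c)
    for z in(.129,.1):
        for r in silhouettes("knob",c)[:1]:
            print(c,z,round(r["p"],2),np.round(r["pixel"]),r["mask"].sum(),[np.round(v,1) for v in rect(c,r["mask"],z,P)])
    hsv=cv2.cvtColor(im,cv2.COLOR_RGB2HSV);m=(hsv[...,0]<15)&(hsv[...,1]>150)&(hsv[...,2]>70)
    n,l,S,_=cv2.connectedComponentsWithStats(m.astype(np.uint8))
    for i in range(1,n):
        if S[i,4]>60: print(" orange",S[i],[np.round(v,1) for v in rect(c,l==i,.129,P)])
save(im,"e.png")
E
```

```text
10.1167 [ 0.49941021 -0.27425041  0.17076186] [[-0.906, -0.423, 0.0], [-0.423, 0.906, 0.0], [-0.0, 0.0, -1.0]] [ 0.60176021  0.41646752 -0.26352756  1.76425327  0.12723165  0.97742323
  2.29574736]
side 0.129 0.89 [238. 327.] 595 [array([ 484.9, -295.9]), array([37.1, 61.9]), np.float64(32.5)]
side 0.1 0.89 [238. 327.] 595 [array([ 486.6, -284.4]), array([38.5, 64.4]), np.float64(32.5)]
 orange [225 314  15  17 153] [array([ 481.8, -289. ]), array([24.3, 19.9]), np.float64(29.5)]
wrist 0.129 0.73 [252. 198.] 4801 [array([ 490.5, -281.1]), array([57.3, 58.2]), np.float64(70.0)]
wrist 0.1 0.73 [252. 198.] 4801 [array([ 499.9, -277. ]), array([65.6, 66.6]), np.float64(70.0)]
 orange [241 168  23  79 644] [array([ 495. , -278.6]), array([60.1, 16. ]), np.float64(24.1)]
```

View pics/e.png

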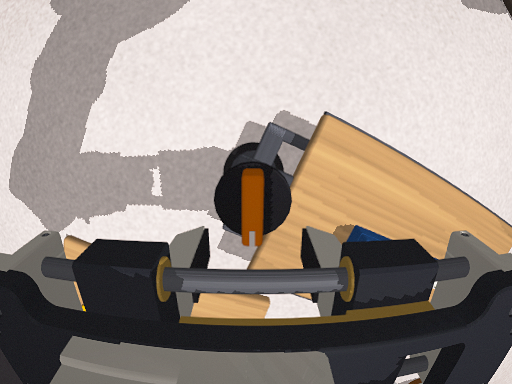

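The bar is lined up between the fingers in the wrist view (col ~252, rows 168–247). Descend and grip.

Call:
jog_arm(motion=[[[0.003,-0.003,0.0,0,0,0,-0.2],[0.003,-0.003,0.025,0,0,0,-0.2],[0.003,-0.003,0.045,0,0,0,-0.2],[0.003,-0.003,0.06,0,0,0,-0.2],[0.003,-0.003,0.065,0,0,0,-0.2],[0.003,-0.003,0.065,0,0,0,1],[0.003,-0.003,0.065,0,0,0,1],[0.003,-0.003,0.065,0,0,0,1],[0.003,-0.003,0.065,0,0,0,1],[0.003,-0.003,0.065,0,0,0,1]]], force=50)

```text
clock: 11.25
position: [0.4985, -0.2783, 0.1066]
ee_rot: [-0.684, 3.065, -0.001]
force: [-0.3, 0.2, -0.4]
width: 0.288
gripper_force: 0.0
```

Call:
jog_arm(motion=[[[0,0,0,0,0,0,1],[0,0,0,0,0,0,1],[0,0,0,0,0,0,1],[0,0,0,0,0,0,1]]])

```text
clock: 11.58
position: [0.4979, -0.2775, 0.1059]
ee_rot: [0.685, -3.066, -0.001]
force: [-1.3, 2.6, 2.7]
width: 0.169
gripper_force: 49.9
```

Call:
jog_arm(motion=[[[0,0,0.003,0,0,0,1],[0,0,0.006,0,0,0,1],[0,0,0.009,0,0,0,1],[0,0,0.011,0,0,0,1],[0,0,0.011,0,0,0,1]]])

```text
clock: 12.0
position: [0.4981, -0.2784, 0.0987]
ee_rot: [-0.683, 3.066, -0.003]
force: [-16.0, 6.9, 45.7]
width: 0.169
gripper_force: 50.2
```

Fully down (7 mm, firm stop). Ease off a little and turn clockwise by 0.8 rad.

Call:
jog_arm(motion=[[[0,0,-0.002,0,0,0.05,1],[0,0,-0.002,0,0,0.15,1],[0,0,-0.002,0,0,0.25,1],[0,0,-0.002,0,0,0.35,1],[0,0,-0.002,0,0,0.45,1],[0,0,-0.002,0,0,0.55,1],[0,0,-0.002,0,0,0.65,1],[0,0,-0.002,0,0,0.75,1],[0,0,-0.002,0,0,0.8,1],[0,0,-0.002,0,0,0.8,1]]])

```text
clock: 12.83
position: [0.498, -0.2779, 0.0989]
ee_rot: [0.569, 3.089, -0.0]
force: [-8.5, 5.3, 26.0]
width: 0.172
gripper_force: 50.1
```

Call:
jog_arm(motion=[[[0,0,0,0,0,0,1],[0,0,0,0,0,0,1],[0,0,0,0,0,0,1],[0,0,0,0,0,0,1],[0,0,0,0,0,0,1],[0,0,0,0,0,0,1],[0,0,0,0,0,0,1],[0,0,0,0,0,0,1],[0,0,0,0,0,0,1],[0,0,0,0,0,0,1]]])

```text
clock: 13.67
position: [0.4981, -0.2779, 0.0989]
ee_rot: [0.564, 3.09, 0.0]
force: [-8.6, 5.7, 26.6]
width: 0.166
gripper_force: 50.0
```

Call:
jog_arm(motion=[[[0,0,0,0,0,0,1],[0,0,0,0,0,0,1],[0,0,0,0,0,0,1],[0,0,0,0,0,0,1],[0,0,0,0,0,0,1],[0,0,0,0,0,0,1],[0,0,0,0,0,0,1],[0,0,0,0,0,0,1]]])

```text
clock: 14.33
position: [0.498, -0.2779, 0.0989]
ee_rot: [0.564, 3.09, 0.0]
force: [-8.6, 4.9, 26.6]
width: 0.17
gripper_force: 50.0
```

```bash
python3 - <<'E'
from h import *
ims=[get_image(c) for c in("scene","side","wrist")]
a=ims[0][110:190,180:300];b=ims[1][150:290,150:310]
o=np.zeros((600,800,3),np.uint8);o[:264,:396]=cv2.resize(a,(396,264),interpolation=3)
o[:300,400:743]=cv2.resize(b,(343,300),interpolation=3);o[300:600,:400]=cv2.resize(ims[2],(400,300),interpolation=3)
save(o,"f.png")
E
```

```text
(no output)
```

View pics/f.png

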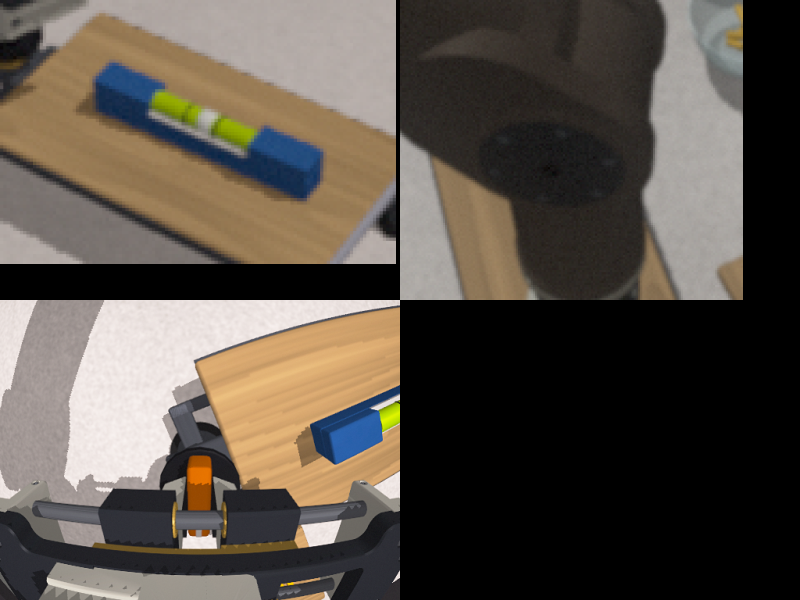

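In the scene crop the bubble (≈208,122) sits slightly off the mid-vial, away from the knob; I'll measure it along the level's axis.

```bash
cat > bub.py <<'E'
from h import *
P=camera_params("scene");im=get_image("scene");T=np.array(P["T"]);f=192/np.tan(np.radians(P["vertical_fov"])/2)
def proj(w):
    c=T[:3,:3].T@(w-T[:3,3]);return c[0]/c[2]*f+P["cx"],c[1]/c[2]*f+P["cy"]
hsv=cv2.cvtColor(im,cv2.COLOR_RGB2HSV)
reg=np.zeros(hsv.shape[:2],bool);reg[110:190,180:300]=1
g=reg&(hsv[...,0]>25)&(hsv[...,0]<45)&(hsv[...,1]>140)&(hsv[...,2]>70)
ys,xs=np.nonzero(g);pts=np.array([atz("scene",(x,y),.108,P)[:2] for x,y in zip(xs,ys)])
m=np.median(pts,0);vx,vy,x0,y0=cv2.fitLine(pts.astype(np.float32),2,0,.01,.01).ravel()
d=np.array([vx,vy])*np.sign(vy);t=(pts-[x0,y0])@d;print("dir",d,"x0",x0,y0,"green",t.min(),t.max())
tt=np.arange(-.07,.0701,.002)
n=np.array([-d[1],d[0]])
for k in tt:
    v=[]
    for o in(-.003,0,.003):
        u=proj(np.r_[np.array([x0,y0])+d*k+n*o,.108]);v.append(cv2.getRectSubPix(im,(1,1),(float(u[0]),float(u[1])))[0,0])
    print(round(k*1000),np.mean(v,0).round().astype(int))
E
python3 bub.py
```

```text
dir [-0.04079219  0.9991677 ] x0 0.50170076 -0.07237892 green -0.04654321726994955 0.045168095008896174
-70 [ 33  74 124]
-68 [ 34  75 125]
-66 [ 35  75 125]
-64 [ 34  75 124]
-62 [ 35  76 125]
-60 [ 35  76 125]
-58 [ 36  76 125]
-56 [ 35  75 125]
-54 [ 33  75 126]
-52 [ 36  76 127]
-50 [ 48  84 123]
-48 [ 75 104 105]
-46 [110 133  70]
-44 [131 153  31]
-42 [140 160   4]
-40 [140 161   0]
-38 [140 161   0]
-36 [140 161   0]
-34 [140 161   1]
-32 [139 161   0]
-30 [139 161   0]
-28 [138 160   0]
-26 [138 161   0]
-24 [140 162   1]
-22 [140 161   0]
-20 [139 160   0]
-18 [130 151   3]
-16 [119 137   5]
-14 [119 138   4]
-12 [130 150   2]
-10 [138 159   1]
-8 [139 160   9]
-6 [142 161  44]
-4 [151 163  98]
-2 [163 166 141]
0 [171 170 162]
2 [176 174 169]
4 [179 176 170]
6 [177 176 163]
8 [166 170 138]
10 [142 153  91]
12 [118 133  43]
14 [113 132  13]
16 [127 147   2]
18 [137 158   0]
20 [139 161   0]
22 [139 161   0]
24 [139 161   0]
26 [139 160   0]
28 [138 160   0]
30 [138 160   0]
32 [138 160   0]
34 [139 160   0]
36 [138 159   0]
38 [139 160   0]
40 [140 161   0]
42 [136 157  14]
44 [119 141  55]
46 [ 86 113  97]
48 [ 52  87 120]
50 [ 35  76 125]
52 [ 33  75 125]
54 [ 35  75 126]
56 [ 35  76 126]
58 [ 35  76 126]
60 [ 35  76 126]
62 [ 37  77 127]
64 [ 37  77 127]
66 [ 36  77 127]
68 [ 35  77 127]
70 [ 36  77 126]
```

The lines are at -15 and +13.5 mm and the bubble spans -4.5 to +10, so it is about 3.7 mm off, away from the knob: 0.25 rad more clockwise.

Call:
jog_arm(motion=[[[0,0,0,0,0,0.08,1],[0,0,0,0,0,0.16,1],[0,0,0,0,0,0.25,1],[0,0,0,0,0,0.25,1],[0,0,0,0,0,0.25,1],[0,0,0,0,0,0.25,1],[0,0,0,0,0,0.25,1],[0,0,0,0,0,0.25,1],[0,0,0,0,0,0.25,1],[0,0,0,0,0,0.25,1]]])

```text
clock: 15.37
position: [0.4981, -0.2778, 0.0989]
ee_rot: [0.945, 2.995, 0.001]
force: [-8.9, 5.6, 27.2]
width: 0.174
gripper_force: 50.0
```

Call:
jog_arm(motion=[[[0,0,0,0,0,0,1],[0,0,0,0,0,0,1],[0,0,0,0,0,0,1],[0,0,0,0,0,0,1],[0,0,0,0,0,0,1],[0,0,0,0,0,0,1],[0,0,0,0,0,0,1],[0,0,0,0,0,0,1],[0,0,0,0,0,0,1],[0,0,0,0,0,0,1]]])

```text
clock: 16.2
position: [0.4981, -0.2778, 0.0989]
ee_rot: [0.945, 2.995, 0.001]
force: [-8.2, 5.4, 26.1]
width: 0.17
gripper_force: 50.0
```

Call:
jog_arm(motion=[[[0,0,0,0,0,0,1],[0,0,0,0,0,0,1],[0,0,0,0,0,0,1],[0,0,0,0,0,0,1],[0,0,0,0,0,0,1],[0,0,0,0,0,0,1],[0,0,0,0,0,0,1],[0,0,0,0,0,0,1],[0,0,0,0,0,0,1],[0,0,0,0,0,0,1]]])

```text
clock: 17.03
position: [0.4981, -0.2778, 0.0989]
ee_rot: [0.945, 2.995, 0.001]
force: [-8.0, 5.7, 26.3]
width: 0.174
gripper_force: 50.0
```

```bash
python3 bub.py | sed -n '1p;25,46p'; python3 -c "
from h import *
save(get_image('scene'),'g.png',(150,80,310,200),4)"
```

```text
dir [-0.03360171  0.9994353 ] x0 0.50069964 -0.071693644 green -0.047294797852028156 0.04451290429836117
-24 [139 161   0]
-22 [140 161   0]
-20 [134 156   0]
-18 [123 143   1]
-16 [116 136   3]
-14 [123 144   2]
-12 [134 155  12]
-10 [143 160  54]
-8 [154 163 107]
-6 [165 167 146]
-4 [173 171 163]
-2 [177 174 169]
0 [180 177 172]
2 [178 177 164]
4 [167 173 133]
6 [150 165  76]
8 [136 156  26]
10 [121 142   6]
12 [113 131   5]
14 [121 141   1]
16 [134 155   0]
18 [138 160   0]
```

View pics/g.png

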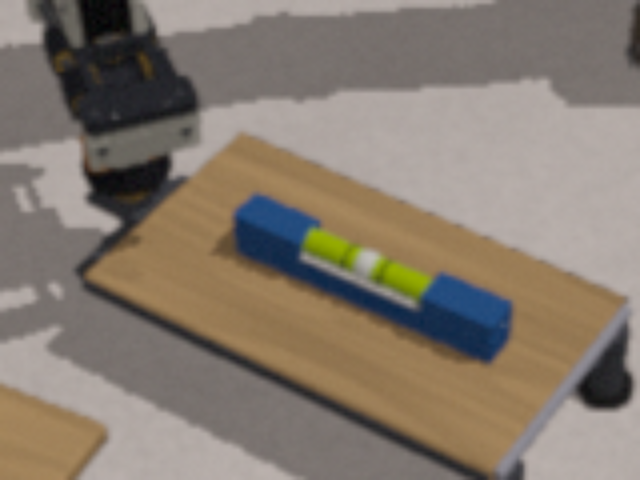

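The bubble spans -9 to +5.5 mm between lines at -16 and +12, so it is centred. The knob is held down with 26 N.

```bash
python3 -c "
from cell import *
print(sign_off())"
```

```text
the job is handed in; nothing more can be done
None
```

I handed the job in at about 17 s of the 61 s allowed: the level lies flat along the middle of the shelf, and the knob is gripped and held fully down. The bubble measured within about 1 mm of centre. The bowl, mango and jar were not touched. `sign_off` returned no verdict, so I don't have the judge's result.

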